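# Top up the sprung vial magazine

## Task

Top up the vial magazine with the slim vial that stands on the bench: pull the sprung follower back by its black knob, feel for the hidden catch with gentle sideways pressure and leave the follower held there, stand the vial upright in the lane behind the one already in it, then slip the knob out of the catch and ease the follower forward until it rests against the vials, and let go. Never force the knob against the catch, never let the follower snap forward, and leave the wide vial, the stopper and the timer where they are.

Things in the scene. Friction and masses are not known exactly. Their poses are not given: they have to be found in the camera images.
- magazine: Aluminium feed magazine fixed on the bench, 170 x 66 mm, front towards about world +y (yaw 1.22 to 1.92). Origin at bench level on the lane's centre line, mid-length. x: along the lane to its closed front (the spring pushes that way); y: to the side with the dark catch housing; z up. The housing is at y = 19 to 38 mm, its flat cover's top at z = 33 mm, and hides a rail with one notch.
- lane_floor (a point): Middle of the lane's floor: magazine x = 0, y = 0, z = 6 mm. The lane is 27.4 mm wide between straight walls whose tops are at z = 22 mm above the bench; the inner face of its front stop is at magazine x = +75 mm, the stop's top at z = 32 mm.
- follower (a joint): Follower's place in the lane, m: 0 fully forward, grows as pulled back, stop at 0.098. Its upright front face (top z = 34 mm) is at magazine x = 0.073 minus this; the knob's axis is 20 mm behind the face. Spring: 3 N at 0, 8 N at 0.098. About 0.022 with one vial in the lane, 0.046 with two. Let go uncaught it snaps forward; it must never run forward faster than 0.2 m/s.
- knob (a joint): Sideways place of the knob, m: 0 on the centre line, to 0.010 at the magazine's +y. Light friction (about 1 N), no spring. The hidden rail blocks it at 0.0015 except at the notch, where it goes to 0.010; there ease the follower forward (0 to 6 mm) until the notch holds it, then let go. To free it: pull back about 3 mm from the caught place, then knob to 0.
- knob_top (a point): Centre of the top of the knob: an upright black post, 14 x 14 mm, z = 28 to 68 mm above the bench, faces square to the magazine. Pinch it from above across the lane (along the magazine's y), fingertips no lower than z = 36 mm.
- tongue: Steel tongue under the knob that enters the notch; origin on the knob's axis at bench level. The notch is somewhere else each time and can only be felt: its middle is at a follower value of 0.066 to 0.090, and the tongue goes in within 2.5 mm of it. Press sideways with a few N; if blocked, back off, go a few mm on, try again. Force on the tongue must stay under 18 N.
- vial_loaded: Slim screw-cap vial with white cap, 25 mm diameter, 59 mm tall, already in the lane against the front stop. Origin at the centre of its underside, z up.
- vial_new: Slim white-capped vial like the loaded one (25 mm diameter, 59 mm tall, 20 to 45 g) on the bench, to be loaded. Origin at the centre of its underside, z up. Grip it across the lane (fingers along the magazine's y), above the lane walls: 24 to 56 mm above its underside (glass to 44 mm, then the cap).
- vial_wide: Wider, taller vial (28 mm diameter, 65 mm) that does not fit the lane; stands near the new vial, on either side of it. Leave alone. Origin at the centre of its underside.
- rubber_stopper: Rubber stopper, 35 mm wide, 30 mm tall, on the bench. Leave alone.
- timer: White timer, 66 x 58 x 20 mm, on the bench behind the magazine. Leave alone.
Not all that is in view belongs to the job. Leave any green, pink or turquoise look-alike of the vial_new alone.

How it is judged:
By the outcome, as a careful person would: the job done as asked, in the order asked, and still so for the second after the job is handed in, with the robot touching nothing.
It also fails if it takes over 58 s, if anything falls off the work surface, if the arm or the gripper's body presses on something with over 40 N, if the wrist force passes 120 N, or if a joint passes its speed limit or range.

## Robot

A 6-joint arm with a two-finger parallel gripper is mounted at the origin on a cart in front of the work surface, level with it; the furniture and walls round the work are solid. World frame = base frame: x ahead of the robot, y to its left, z up, the work surface at z = 0. Lengths are in m, angles in rad, forces in N, time in s.
With the tool pointing down it reaches from about 0.325 to 0.75 m from the base axis. Payload 7.6 kg.
Tool frame: the origin (TCP) lies on the centre line of the jaws, within the pads' length; the fingertips stand 22 mm ahead of it and the grasp point (between the pads) lies 3 mm ahead of it (r.tcp_to_tips is the distance from the TCP to the fingertips, in m); z points along the fingers, y is the line along which they close (so a half turn about z gives the same grasp; the last joint's range is limited). The gripper opens to 85 mm and grips with 20 to 120 N. Pads are 22 mm wide; open, the fingers measure 114 mm over their backs; the gripper's body (76 mm by 85 mm) begins 54 mm behind the grasp point. The pads swing forward as they close: fully open they stand 13 mm farther back than shut.
Start: joints at [1.099, 0.052, 1.401, -0, 1.689, -0.07], TCP at [0.205, 0.483, 0.253] pointing down, gripper open.
Joint ranges: [-2.9, 2.9], [-0.91, 2.17], [0.12, 2.37], [-1.06, 4.2], [0.26, 2.73], [-2.93, 2.93]. Speed limits (rad/s): [2.57, 2.57, 3.01, 3.14, 3.14, 3.14].

## Interface

Orientations are given as a rotation vector (axis times angle).
In Python, from cell import r gives the robot as it stands.
- The arm moves only by the tool servo_tool, never from a script. Its argument "steps" is text: rows parted by semicolons, each of 7 numbers parted by spaces: the shift along the tool's x, y, z in cm, then the turn, a rotation vector about the tool's x, y, z in degrees, then the finger opening in cm, from 0 to 8.54. In form: tx ty tz wx wy wz jaw; .... A call has 1 to 20 rows; each row is the pose to reach, as a shift and turn from the pose commanded when the call began, along the tool's axes at that moment; what a row does not reach only later rows make up. A row lasts 1/8 s, in which the tool goes at most 62.5 mm and 10.7 degrees, less where a joint would pass 70% of its speed; a pose out of reach is approached as far as the arm can. A call with a gripper value outside its range is refused whole. The fingers move at their own pace and stop on an object; the grip force is fixed at half the most. Time passes only in rows, so rows that repeat a pose let the fingers close. It gives the time, the measured TCP pose, the force, the opening and the grip force at its end, in the units of the state.
- r.sense(): the state, without advancing time (a new reading comes with each control period).
- r.camera(name): name is "scene" or "top" or "wrist"; returns a dict with "color" (400x640x3 uint8, blue, green, red), "camera_matrix" (3x3 intrinsics, pixels), "extrinsics" (4x4, takes a point from world to camera coordinates); the wrist camera has in their place "tool_from_camera" (4x4, takes a point from camera to tool coordinates, whose origin is the TCP and whose axes are the flange's). Camera axes: x right, y up, looking along -z (the intrinsics and any distortion apply to the point x, -y, -z); pixel columns grow to the right and rows downward; lengths in m; the calibration is good to about 2 mm. A picture is of the moment at which its call begins: read the wrist's pose just before it. There is no depth.
- r.finish_job(): hands the job in; it is judged then, once.
The state is a dict: "clock": time; "joints": joint angles; "joint_velocities": joint speeds; "joint_torque": joint torques, N m; "tool_pos": TCP position; "tcp_rot": TCP orientation; "force": force on the tool from outside, world axes, zero at the start; "torque": the same for the moment, N m; "opening": finger opening in m; "grip_force": force on a finger pad.
Only numpy, scipy, OpenCV 4.12 (cv2) and the standard library are available. Lean on these libraries where they do the work, as an engineer would, in place of code of your own. Each camera call takes 0.05 s, during which the arm holds its last target. There are 200 camera calls.

## Working session

There is one attempt and no reset: what is moved stays moved. The work goes in short steps, Python scripts to look and compute and a tool call to move; the robot and the scene stay as the last step left them, time stands still between calls to the robot, and variables do not carry over. Pictures are saved under pics/ and viewed, at most 10 in all, crops included, and the job is handed in when it is done.

Besides the shell and the picture viewer there is one more tool, called after ">>>" as a command line: name --argument value ..., lists and objects as JSON in quotes. servo_tool: Moves the arm, as the interface text tells. Its arguments: {"type":"object","properties":{"steps":{"type":"string"}},"required":["steps"]}

```bash
mkdir -p pics; ls; python3 - <<'E'
from cell import r
import cv2,pickle,numpy as np
s=r.sense();print(s);print(r.tcp_to_tips)
d={n:r.camera(n) for n in("scene","top","wrist")}
pickle.dump((s,d),open('c0.pkl','wb'))
for n in d: cv2.imwrite(f'pics/{n}0.png',d[n]["color"]);print(n,{k:v for k,v in d[n].items() if k!='color'})
E
```

```text
pics
{'clock': 0.0, 'joints': array([ 1.09872037e+00,  5.28426153e-02,  1.40174151e+00, -3.69838492e-06,
        1.68859336e+00, -7.03215865e-02]), 'joint_velocities': array([-4.97846513e-04, -3.42956257e-04,  4.40890200e-04,  3.83832471e-05,
       -6.27545916e-04,  2.26060296e-04]), 'joint_torque': array([-5.41148765e-04, -3.81674767e+01, -3.60180259e+01, -2.70223865e-05,
        6.44410189e-03,  5.98160071e-06]), 'tool_pos': array([0.2051602 , 0.48296158, 0.25246087]), 'tcp_rot': array([-6.26755174e-01, -3.07800771e+00,  2.39967296e-03]), 'force': array([ 0.4316028 ,  0.6027863 , -0.49988852]), 'torque': array([ 0.02433624,  0.00928116, -0.04936408]), 'grip_force': 0.0, 'opening': 0.0852504814624803}
0.022
scene {'camera_matrix': array([[517.8093867 ,   0.        , 327.64934259],
       [  0.        , 517.8093867 , 206.30503271],
       [  0.        ,   0.        ,   1.        ]]), 'extrinsics': array([[ 0.6566271 , -0.75395979, -0.01963395, -0.146692  ],
       [ 0.4866447 ,  0.40364563,  0.77475619, -0.44738311],
       [-0.57620985, -0.51828066,  0.63195519, -0.56187967],
     
[... 431 characters left out ...]
8457492e-01,  3.59411156e-03,  9.90361856e-01,
        -8.67371876e-01],
       [ 0.00000000e+00,  0.00000000e+00,  0.00000000e+00,
         1.00000000e+00]])}
wrist {'camera_matrix': array([[292.11139717,   0.        , 317.5997245 ],
       [  0.        , 292.11139717, 196.43582804],
       [  0.        ,   0.        ,   1.        ]]), 'tool_from_camera': array([[ 8.67108778e-04,  9.50725090e-01,  3.10033952e-01,
         7.88931739e-02],
       [ 9.99999553e-01, -9.41671031e-04,  9.08348464e-05,
        -3.80278518e-04],
       [ 3.78308959e-04,  3.10033734e-01, -9.50725481e-01,
        -1.20642520e-01],
       [ 0.00000000e+00,  0.00000000e+00,  0.00000000e+00,
         1.00000000e+00]])}
```

View pics/top0.png

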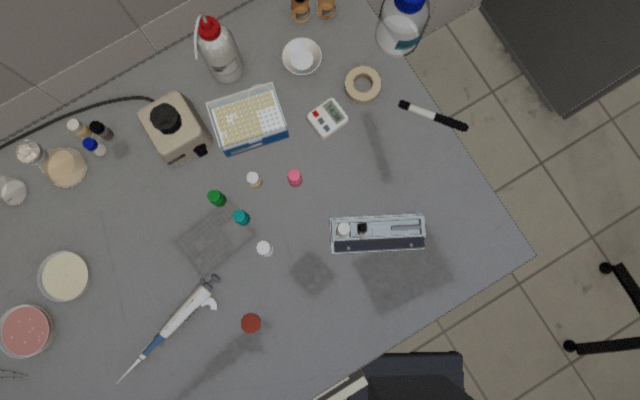

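View pics/scene0.png

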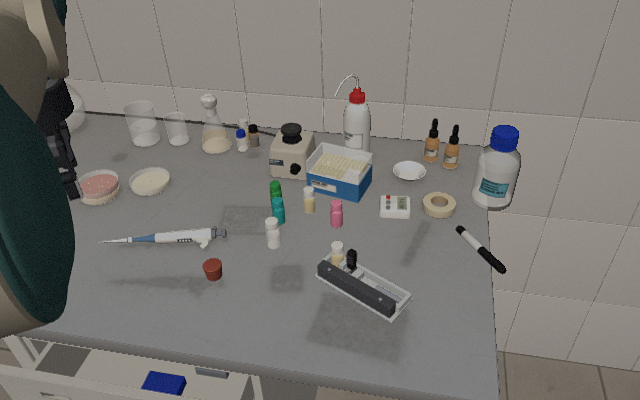

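View pics/wrist0.png

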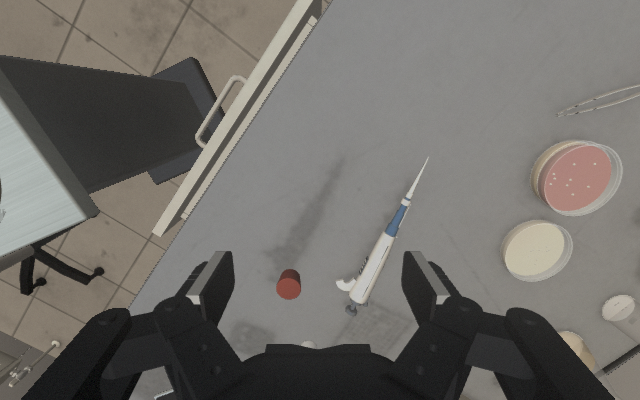

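The top view shows the magazine at about (378,233), front to the left, with the loaded cap at (343,229) and the knob at (362,228). The white-capped candidates are at (254,180) and (265,248). The stopper is at (251,323) and the timer at (327,118). Next I measure the two candidates.

```bash
cat > h.py <<'E'
import numpy as np,cv2
def ray(c,uv):
    K=c["camera_matrix"];E=c["extrinsics"]
    d=np.linalg.inv(K)@[uv[0],uv[1],1];d=np.array([d[0],-d[1],-d[2]])
    R=E[:3,:3];return -R.T@E[:3,3],R.T@d
def onz(c,uv,z):
    o,d=ray(c,uv);return o+d*(z-o[2])/d[2]
def proj(c,p):
    E=c["extrinsics"];q=E[:3,:3]@p+E[:3,3];v=c["camera_matrix"]@[q[0],-q[1],-q[2]];return v[:2]/v[2]
E
python3 - <<'E'
import pickle,cv2,numpy as np
from h import *
s,d=pickle.load(open('c0.pkl','rb'));t=d['top'];sc=d['scene']
a=t['color'];b=sc['color']
f=lambda im,x,y,w,h,k:cv2.resize(im[y:y+h,x:x+w],(w*k,h*k),interpolation=cv2.INTER_CUBIC)
A=f(a,230,160,60,100,4);A2=f(a,320,200,112,60,4);B=f(b,255,175,165,145,4)
out=np.zeros((600,800,3),np.uint8)
out[:400,:240]=A; out[:240,250:250+448]=A2
x=f(b,260,175,90,80,4); out[245:245+320,250:610]=x
cv2.imwrite('pics/crops.png',out)
for uv,z in [((254,177),.062),((265,245),.062),((343,228),.059),((362,227),.068)]:print(onz(t,uv,z))
E
```

```text
[0.59190479 0.36748054 0.062     ]
[0.47398307 0.3496707  0.062     ]
[0.49993979 0.21613459 0.059     ]
[0.50006063 0.18435074 0.068     ]
```

View pics/crops.png

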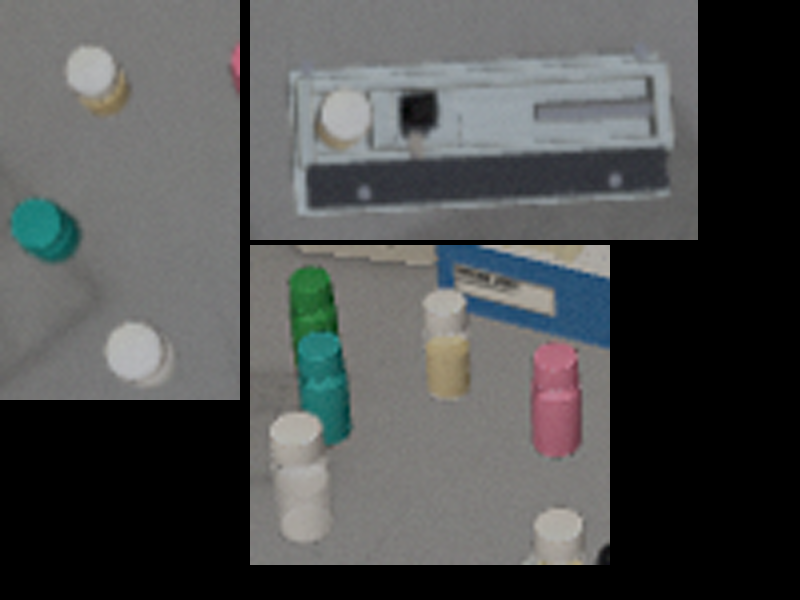

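The amber vial at top (254,180) matches the loaded one. The taller clear vial at (265,248) looks like the wide one. The housing is on the side nearer the robot. Next I measure exactly.

```bash
python3 - <<'E'
import pickle,cv2,numpy as np
from h import *
s,d=pickle.load(open('c0.pkl','rb'));t=d['top'];sc=d['scene']
def blob(im,box,m):
    x0,y0,x1,y1=box;mm=np.zeros(im.shape[:2],np.uint8);mm[y0:y1,x0:x1]=m[y0:y1,x0:x1]
    n,l,st,ce=cv2.connectedComponentsWithStats(mm);i=1+np.argmax(st[1:,4])
    c=max(cv2.findContours((l==i).astype(np.uint8),0,2)[0],key=cv2.contourArea)
    return ce[i],st[i],cv2.minAreaRect(c)
for nm,c,boxes in(("top",t,dict(amber=(243,168,264,189),clear=(254,236,275,258),loaded=(334,221,352,237))),("scene",sc,dict(amber=(300,180,320,202),clear=(262,214,283,233),loaded=(328,238,347,254)))):
    im=c['color'].astype(int);mn=im.min(2);sat=im.max(2)-mn
    for k,b in boxes.items():
        th=170
        m=((mn>th)&(sat<30)).astype(np.uint8)
        ce,st,_=blob(c['color'],b,m);print(nm,k,ce.round(2),st,onz(c,ce,.059).round(4),onz(c,ce,.065).round(4))
im=t['color'].max(2)
h=blob(t['color'],(325,232,430,255),(im<85).astype(np.uint8));print('hous',h)
R=cv2.boxPoints(h[2]);P=np.array([onz(t,q,.033) for q in R]);print(P.round(4));print('c',onz(t,h[2][0],.033))
for i in range(4):
    e=P[(i+1)%4]-P[i];print(np.linalg.norm(e),np.arctan2(e[1],e[0]))
k=blob(t['color'],(352,218,370,235),(im<60).astype(np.uint8));print('knob',k,onz(t,k[2][0],.068),onz(t,k[0],.06))
E
```

```text
top amber [252.22 177.05] [247 172  11  11  82] [0.5925 0.3709 0.059 ] [0.5913 0.3702 0.065 ]
top clear [262.77 247.25] [257 241  13  13 128] [0.4704 0.3538 0.059 ] [0.4701 0.3532 0.065 ]
top loaded [343.36 227.94] [338 223  11  11  96] [0.5    0.2155 0.059 ] [0.4995 0.2158 0.065 ]
scene amber [311.  190.5] [311 190   1   2   2] [0.5904 0.363  0.059 ] [0.5847 0.3575 0.065 ]
scene clear [266.62 222.5 ] [265 221   4   4   8] [0.4635 0.3605 0.059 ] [0.459 0.355 0.065]
scene loaded [342.  244.5] [342 244   1   2   2] [0.5084 0.2126 0.059 ] [0.5036 0.2085 0.065 ]
hous (array([378.83185841, 243.8329646 ]), array([334, 237,  91,  15, 904], dtype=int32), ((379.1004638671875, 243.94308471679688), (10.43432903289795, 90.29309844970703), 87.0390625))
[[0.4796 0.2318 0.033 ]
 [0.4839 0.0729 0.033 ]
 [0.4656 0.0729 0.033 ]
 [0.4613 0.2313 0.033 ]]
c [0.4726078  0.15228256 0.033     ]
0.15890557704825437 -1.5437024253004565
0.018294899771544585 3.1399479741596017
0.1584589247528215 1.5977412458681786
0.018263908806354496 0.022766061190223768
knob (array([361.47058824, 227.38235294]), array([358, 223,   8,  10,  68], dtype=int32), ((361.5, 227.5), (9.0, 7.0), 90.0)) [0.49923184 0.1852292  0.068     ] [0.50013637 0.18456193 0.06      ]
```

```bash
cat >> h.py <<'E'
from scipy.spatial.transform import Rotation as Ro
def go(s,p,yaw):
    """tool shift cm and turn deg: TCP to p, pointing down, tool x at angle yaw (magazine x)"""
    R=Ro.from_rotvec(s['tcp_rot']);x=np.array([np.cos(yaw),np.sin(yaw),0]);z=np.array([0,0,-1.])
    T=Ro.from_matrix(np.c_[x,np.cross(z,x),z])
    print('shift',(R.inv().apply(np.array(p)-s['tool_pos'])*100).round(3),'turn',np.degrees((R.inv()*T).as_rotvec()).round(2))
def wray(c,s,uv):
    d=np.linalg.inv(c["camera_matrix"])@[uv[0],uv[1],1];d=np.array([d[0],-d[1],-d[2]]);M=c["tool_from_camera"]
    R=Ro.from_rotvec(s['tcp_rot']);return s['tool_pos']+R.apply(M[:3,3]),R.apply(M[:3,:3]@d)
def wonz(c,s,uv,z):
    o,d=wray(c,s,uv);return o+d*(z-o[2])/d[2]
E
python3 - <<'E'
from h import *
from cell import r
s=r.sense();go(s,[0.500,0.16,0.20],1.598);go(s,[.5,.185,.13],1.598)
E
```

```text
shift [-39.765 -18.193   5.285] turn [-6.000e-02  3.000e-02  6.542e+01]
shift [-38.788 -15.885  12.283] turn [-6.000e-02  3.000e-02  6.542e+01]
```

>>> servo_tool --steps "-5 -2.3 0.7 0 0 8.2 8.5; -10 -4.5 1.3 0 0 16.4 8; -15 -6.8 2 0 0 24.5 7; -20 -9.1 2.6 0 0 32.7 6; -25 -11.4 3.3 0 0 41 5; -30 -13.7 4 0 0 49 4; -35 -16 4.6 0 0 57.2 4; -38.5 -17.6 5.1 0 0 63.4 4; -39.77 -18.19 5.28 0 0 65.4 4; -39.77 -18.19 5.28 0 0 65.4 4; -39.77 -18.19 5.28 0 0 65.4 4"

```text
clock: 1.52
tool_pos: [0.4996, 0.1613, 0.2007]
tcp_rot: [-2.188, -2.254, -0.001]
force: [-0.1, 0.1, -0.5]
opening: 0.0398
grip_force: 0.0
```

```bash
python3 - <<'E'
from h import *
from cell import r
import pickle
s=r.sense();c=r.camera("wrist");print(s['clock'],s['tool_pos'],s['tcp_rot'],s['force']);pickle.dump((s,c),open('w1.pkl','wb'));cv2.imwrite('pics/w1.png',c['color'])
E
```

```text
1.525 [0.49959856 0.16134365 0.2007495 ] [-2.18764692e+00 -2.25436133e+00 -6.28170108e-04] [-0.10749965  0.0713712  -0.50555349]
```

View pics/w1.png

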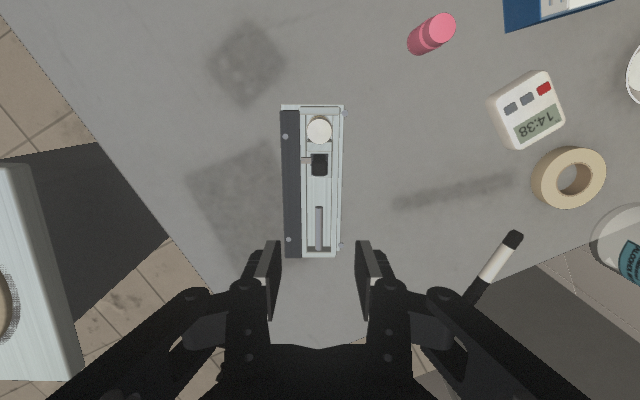

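The wrist view shows the magazine upright in the frame, with the cap at (319,130), the knob at about (319,163) and the housing at columns 281 to 301.

```bash
python3 - <<'E'
from h import *
import pickle
s,c=pickle.load(open('w1.pkl','rb'));im=c['color'];mx=im.max(2).astype(int);mn=im.min(2).astype(int)
def comp(m,b):
    x0,y0,x1,y1=b;q=np.zeros_like(im[:,:,0]);q[y0:y1,x0:x1]=m[y0:y1,x0:x1]
    cs=cv2.findContours(q,0,1)[0];return cv2.minAreaRect(max(cs,key=cv2.contourArea))
h=comp((mx<90).astype(np.uint8),(270,95,305,265));print(h)
B=[wonz(c,s,p,.033) for p in cv2.boxPoints(h)]
for i in range(4):
    e=B[(i+1)%4]-B[i];print(B[i].round(4),np.linalg.norm(e).round(4),np.arctan2(e[1],e[0]).round(4))
print('hc',wonz(c,s,h[0],.033))
k=comp((mx<32).astype(np.uint8),(306,148,334,180));print('knob',k)
print(mx[150:180:1,319]);print(mx[157,306:334])
for p in [k[0]]:print(wonz(c,s,p,.068))
v=comp((mn>170).astype(np.uint8),(304,112,336,146));print('cap',v,wonz(c,s,v[0],.059),wonz(c,s,(v[0][0]+v[1][0]/2,v[0][1]),.059)-wonz(c,s,(v[0][0]-v[1][0]/2,v[0][1]),.059))
E
```

```text
((290.5165100097656, 183.52392578125), (147.2711639404297, 19.207178115844727), 89.0759506225586)
[0.462  0.2311 0.033 ] 0.0182 0.0464
[0.4802 0.232  0.033 ] 0.1572 -1.5429
[0.4846 0.0748 0.033 ] 0.0214 -3.0928
[0.4632 0.0737 0.033 ] 0.1574 1.5784
hc [0.47240245 0.1592729  0.033     ]Traceback (most recent call last):
  File "<stdin>", line 12, in <module>
  File "<stdin>", line 6, in comp
ValueError: max() iterable argument is empty
```

```bash
python3 - <<'E'
from h import *
import pickle
s,c=pickle.load(open('w1.pkl','rb'));im=c['color'];g=im.mean(2);mx=im.max(2).astype(int);mn=im.min(2).astype(int)
gx=np.gradient(cv2.GaussianBlur(g,(5,3),0),axis=1)
def edge(x0,x1,sgn,z,rows):
    P=[]
    for y in rows:
        w=np.clip(sgn*gx[y,x0:x1],0,None);i=np.argmax(w);sl=slice(max(i-2,0),i+3)
        P.append(wonz(c,s,((w[sl]*np.arange(x0,x1)[sl]).sum()/w[sl].sum(),y),z)[:2])
    P=np.array(P);f=np.polyfit(P[:,1],P[:,0],1)
    for _ in range(3):
        k=abs(np.polyval(f,P[:,1])-P[:,0])<.0008;f=np.polyfit(P[k,1],P[k,0],1)
    print('yaw',np.pi/2-np.arctan(f[0]),'x at y=.153',np.polyval(f,.153),k.sum())
edge(274,288,-1,.033,range(115,250))
edge(294,308,1,.033,range(115,250))
edge(332,350,-1,.022,range(115,250))
print(mx[148:180,320]);print(mx[158,306:336]);print(mx[170,306:336])
E
```

```text
yaw 1.5994793357334118 x at y=.153 0.46362798383158155 128
yaw 1.598193006131333 x at y=.153 0.48273392502872065 135
yaw 1.5975849899044472 x at y=.153 0.5253559016128987 132
[182 179 176 161 179 140  53  51  48  49  48  48  53  51  51  52  59  55
  57  56  59  57  56  58  56  58  55  62 141 178 186 188]
[150 149 143 150 147  98  76  56  49  48  49  48  50  53  48  51  50  48
  52  56  66  74 171 178 181 137 146 181 181 183]
[111 185 183 182 180 105  60  57  55  56  56  60  59  59  56  56  57  59
  61  54  52  89 169 176 175 114 166 181 183 182]
```

```bash
python3 - <<'E'
from h import *
import pickle
s,c=pickle.load(open('w1.pkl','rb'))
print(wonz(c,s,(319,168),.068),wonz(c,s,(311,160),.068),wonz(c,s,(327,176),.068))
yaw=1.598;u=np.array([np.cos(yaw),np.sin(yaw)])
o=np.array([.5014,.153])
for x in (.031,):
    p=o+u*x;print(p);go(s,[*p,.12],yaw);go(s,[*p,.062],yaw)
E
```

```text
[0.50059148 0.18409201 0.068     ] [0.493349   0.19102235 0.068     ] [0.50796043 0.17704064 0.068     ]
[0.50055679 0.18398853]
shift [2.257 0.163 8.076] turn [ 0.01 -0.03  0.16]
shift [ 2.254  0.162 13.876] turn [ 0.01 -0.03  0.16]
```

>>> servo_tool --steps "1 0.1 3 0 0 0.1 4; 2.25 0.16 7 0 0 0.16 4; 2.25 0.16 10.5 0 0 0.16 4; 2.25 0.16 12.5 0 0 0.16 4; 2.25 0.16 13.85 0 0 0.16 4; 2.25 0.16 13.85 0 0 0.16 4; 2.25 0.16 13.85 0 0 0.16 4"

```text
clock: 2.45
tool_pos: [0.5017, 0.1832, 0.0632]
tcp_rot: [2.193, 2.249, 0.003]
force: [-0.4, -0.6, 0.6]
opening: 0.04
grip_force: 0.0
```

```bash
python3 - <<'E'
from h import *
from cell import r
s=r.sense();print(s['force']);go(s,[.5006,.184,.062],1.598)
E
```

```text
[-0.38290204 -0.6135702   0.63756416]
shift [ 0.083 -0.109  0.121] turn [ 0.11 -0.03 -0.12]
```

>>> servo_tool --steps "0.08 -0.11 0.1 0 0 0 4; 0.08 -0.11 0.1 0 0 0 4; 0.08 -0.11 0.1 0 0 0 2.5; 0.08 -0.11 0.1 0 0 0 1.8; 0.08 -0.11 0.1 0 0 0 1; 0.08 -0.11 0.1 0 0 0 1; 0.08 -0.11 0.1 0 0 0 1; 0.08 -0.11 0.1 0 0 0 1"

```text
clock: 3.45
tool_pos: [0.5002, 0.1836, 0.0612]
tcp_rot: [2.194, 2.249, 0.001]
force: [-0.5, -1.3, 2.9]
opening: 0.0131
grip_force: 58.7
```

```bash
python3 - <<'E'
from h import *
from cell import r
s=r.sense();print(s['clock'],s['tool_pos'],s['force'],s['torque'],s['opening'],s['grip_force'])
E
```

```text
3.45 [0.50021557 0.18359403 0.06122894] [-0.52853453 -1.29962274  2.89444172] [-0.05875012 -0.00021167  0.01273248] 0.013098492893338531 58.672218918800354
```

>>> servo_tool --steps "-0.3 0 0 0 0 0 1; -0.8 0 0 0 0 0 1; -1.3 0 0 0 0 0 1; -1.8 0 0 0 0 0 1; -2.3 0 0 0 0 0 1; -2.8 0 0 0 0 0 1; -3.3 0 0 0 0 0 1; -3.8 0 0 0 0 0 1; -4.2 0 0 0 0 0 1; -4.5 0 0 0 0 0 1; -4.6 0 0 0 0 0 1; -4.6 0 0 0 0 0 1; -4.6 0 0 0 0 0 1"

```text
clock: 5.08
tool_pos: [0.5012, 0.1385, 0.0612]
tcp_rot: [-2.193, -2.248, -0.003]
force: [0.2, 6.1, 1.7]
opening: 0.0131
grip_force: 58.6
```

```bash
cat > st.py <<'E'
from h import *
from cell import r
s=r.sense();u=np.array([np.cos(1.598),np.sin(1.598)]);v=np.array([-u[1],u[0]])
q=s['tool_pos'][:2]-[.5014,.153]
print(round(s['clock'],2),'foll',(0.053-q@u).round(4),'y',(q@v).round(4),'z',s['tool_pos'][2].round(4),'Fx',(s['force'][:2]@u).round(2),'Fy',(s['force'][:2]@v).round(2),'Fz',s['force'][2].round(2),s['opening'].round(4),s['grip_force'])
E
python3 st.py
```

```text
Traceback (most recent call last):
  File "st.py", line 5, in <module>
    print(round(s['clock'],2),'foll',(0.053-q@u).round(4),'y',(q@v).round(4),'z',s['tool_pos'][2].round(4),'Fx',(s['force'][:2]@u).round(2),'Fy',(s['force'][:2]@v).round(2),'Fz',s['force'][2].round(2),s['opening'].round(4),s['grip_force'])
                                                                                                                                                                                                         ^^^^^^^^^^^^^^^^^^
AttributeError: 'float' object has no attribute 'round'
```

>>> servo_tool --steps "0 -0.1 0 0 0 0 1; 0 -0.2 0 0 0 0 1; 0 -0.3 0 0 0 0 1; 0 -0.3 0 0 0 0 1"

```text
clock: 5.58
tool_pos: [0.4988, 0.1385, 0.0612]
tcp_rot: [-2.193, -2.249, -0.005]
force: [4.2, 6.5, -1.3]
opening: 0.0131
grip_force: 58.5
```

```bash
sed -i "s/s\['opening'\].round(4)/round(s['opening'],4)/" st.py; python3 st.py
```

```text
5.58 foll 0.0674 y 0.003 z 0.0612 Fx 6.4 Fy -4.37 Fz -1.35 0.0131 58.5412073135376
```

>>> servo_tool --steps "0 0.2 0 0 0 0 1; -0.2 0.3 0 0 0 0 1; -0.4 0.3 0 0 0 0 1; -0.4 0.3 0 0 0 0 1; -0.4 0.15 0 0 0 0 1; -0.4 0 0 0 0 0 1; -0.4 0 0 0 0 0 1"

```text
clock: 6.45
tool_pos: [0.4989, 0.1345, 0.0612]
tcp_rot: [-2.193, -2.249, -0.005]
force: [3.9, 6.2, -1.4]
opening: 0.0127
grip_force: 58.7
```

```bash
python3 st.py
```

```text
6.45 foll 0.0714 y 0.003 z 0.0612 Fx 6.1 Fy -4.03 Fz -1.43 0.0127 58.73288691043854
```

>>> servo_tool --steps "0 0.2 0 0 0 0 1; -0.2 0.3 0 0 0 0 1; -0.4 0.3 0 0 0 0 1; -0.4 0.3 0 0 0 0 1; -0.4 0.15 0 0 0 0 1; -0.4 0 0 0 0 0 1; -0.4 0 0 0 0 0 1"

```text
clock: 7.32
tool_pos: [0.4983, 0.1305, 0.0612]
tcp_rot: [-2.192, -2.248, -0.003]
force: [0.5, 6.0, 1.8]
opening: 0.0128
grip_force: 59.0
```

```bash
python3 st.py
```

```text
7.33 foll 0.0754 y 0.0037 z 0.0612 Fx 5.96 Fy -0.62 Fz 1.75 0.0128 59.037970304489136
```

In the notch (side force only 0.6 N). I'll go deeper.

>>> servo_tool --steps "0 -0.15 0 0 0 0 1; 0 -0.3 0 0 0 0 1; 0 -0.45 0 0 0 0 1; 0 -0.58 0 0 0 0 1; 0 -0.58 0 0 0 0 1"

```text
clock: 7.95
tool_pos: [0.4927, 0.1302, 0.0612]
tcp_rot: [-2.193, -2.249, -0.003]
force: [-0.2, 5.4, 1.7]
opening: 0.0127
grip_force: 59.0
```

```bash
python3 st.py
```

```text
7.95 foll 0.0756 y 0.0093 z 0.0612 Fx 5.44 Fy 0.1 Fz 1.72 0.0127 58.95853400230408
```

>>> servo_tool --steps "0 -0.05 0 0 0 0 1; 0.1 -0.05 0 0 0 0 1; 0.2 -0.05 0 0 0 0 1; 0.3 -0.05 0 0 0 0 1; 0.3 -0.05 0 0 0 0 1"

```text
clock: 8.57
tool_pos: [0.4923, 0.1307, 0.0612]
tcp_rot: [2.193, 2.246, -0.003]
force: [0.7, -8.4, 4.0]
opening: 0.013
grip_force: 59.4
```

```bash
python3 st.py
```

```text
8.57 foll 0.075 y 0.0097 z 0.0612 Fx -8.43 Fy -0.5 Fz 3.97 0.013 59.431630969047546
```

>>> servo_tool --steps "-0.1 0 0 0 0 0 1; -0.18 0 0 0 0 0 1; -0.18 0 0 0 0 0 1"

```text
clock: 8.95
tool_pos: [0.4923, 0.1305, 0.0612]
tcp_rot: [2.194, 2.248, 0.001]
force: [2.8, -3.4, 3.5]
opening: 0.0128
grip_force: 59.3
```

```bash
python3 st.py
```

```text
8.95 foll 0.0753 y 0.0097 z 0.0612 Fx -3.44 Fy -2.69 Fz 3.5 0.0128 59.310262799263
```

>>> servo_tool --steps "-0.1 0.03 0 0 0 0 1; -0.1 0.05 0 0 0 0 1; -0.1 0.05 0 0 0 0 1.4; -0.1 0.05 0 0 0 0 1.8; -0.1 0.05 0 0 0 0 4; -0.1 0.05 0 0 0 0 4; -0.1 0.05 -2 0 0 0 4; -0.1 0.05 -6 0 0 0 4; -0.1 0.05 -10 0 0 0 4;-0.1 0.05 -12 0 0 0 4;-0.1 0.05 -12 0 0 0 4"

```text
clock: 10.32
tool_pos: [0.4933, 0.1297, 0.1825]
tcp_rot: [2.192, 2.247, 0.004]
force: [-0.6, -0.4, -0.4]
opening: 0.0403
grip_force: 0.0
```

```bash
python3 st.py; python3 - <<'E'
from h import *
from cell import r
import pickle
s=r.sense();c=r.camera("wrist");t=r.camera("top");pickle.dump((s,c,t),open('w2.pkl','wb'))
k=lambda im,x,y,w,h,f:cv2.resize(im[y:y+h,x:x+w],None,fx=f,fy=f,interpolation=cv2.INTER_CUBIC)
cv2.imwrite('pics/w2.png',c['color'])
from h import *
go(s,[.5918,.3705,.15],1.598)
E
```

```text
10.32 foll 0.0761 y 0.0087 z 0.1825 Fx -0.36 Fy 0.62 Fz -0.37 0.0403 0.0
shift [23.832 10.431  3.301] turn [ 0.19 -0.03 -0.15]
```

View pics/w2.png

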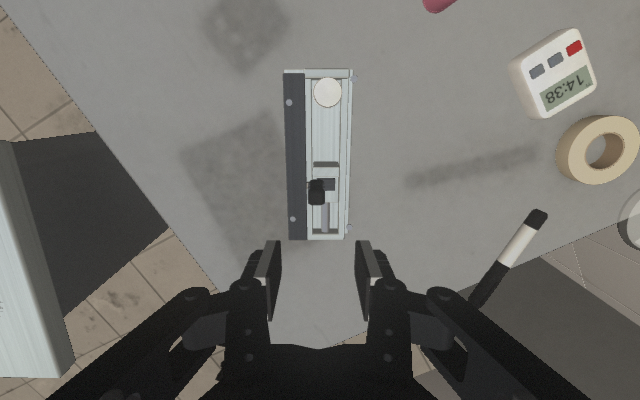

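The follower is held: knob at (316,192), displaced sideways, face back at row 164, loaded vial still at (327,92). Next is the new vial.

>>> servo_tool --steps "4.5 2.2 -1.7 0 0 0 4; 9 4.4 -1.7 0 0 0 4; 13.5 6.6 -1.7 0 0 0 4; 18 8.8 -1.7 0 0 0 4; 20.8 10 -1.7 0 0 0 4; 21.3 10.36 -1.7 0 0 0 4; 21.3 10.36 -1.7 0 0 0 4; 21.3 10.36 -1.7 0 0 0 4"

```text
clock: 11.42
tool_pos: [0.5908, 0.344, 0.1978]
tcp_rot: [-2.195, -2.248, 0.001]
force: [-0.2, -0.2, 0.5]
opening: 0.0398
grip_force: 0.0
```

```bash
python3 - <<'E'
from h import *
from cell import r
import pickle
s=r.sense();c=r.camera("wrist");pickle.dump((s,c),open('w3.pkl','wb'));print(s['clock'],s['tool_pos'],s['tcp_rot'])
cv2.imwrite('pics/w3.png',c['color'])
im=c['color'];mn=im.min(2);m=((mn>170)).astype(np.uint8)
for q in cv2.findContours(m,0,2)[0]:
    if 100<cv2.contourArea(q)<3000:
        (e,R)=cv2.minEnclosingCircle(q);print(np.round(e,1),round(R,1),cv2.contourArea(q),cv2.boundingRect(q),wonz(c,s,e,.059).round(4))
E
```

```text
11.425 [0.59081058 0.34400498 0.19784623] [-2.19487164e+00 -2.24759601e+00  8.84721996e-04]
[409.5 259.5] 22.9 888.5 (389, 241, 44, 41) [0.6853 0.2738 0.059 ]
[527. 236.] 35.0 1610.0 (494, 207, 67, 55) [0.797  0.3025 0.059 ]
[428.8 194.1] 31.2 1594.5 (402, 171, 57, 49) [0.6948 0.3431 0.059 ]
[182.5 180. ] 13.5 460.0 (170, 168, 26, 25) [0.467 0.351 0.059]
[319.8 161.3] 11.4 371.5 (309, 151, 23, 22) [0.5925 0.3715 0.059 ]
[443.2 119.5] 15.1 236.0 (430, 108, 26, 27) [0.6976 0.4104 0.059 ]
[430.5  90.5] 45.2 574.5 (387, 75, 87, 38) [0.6833 0.4336 0.059 ]
[73.5 36.5] 45.1 974.0 (47, 0, 65, 77) [0.3946 0.4667 0.059 ]
```

View pics/w3.png

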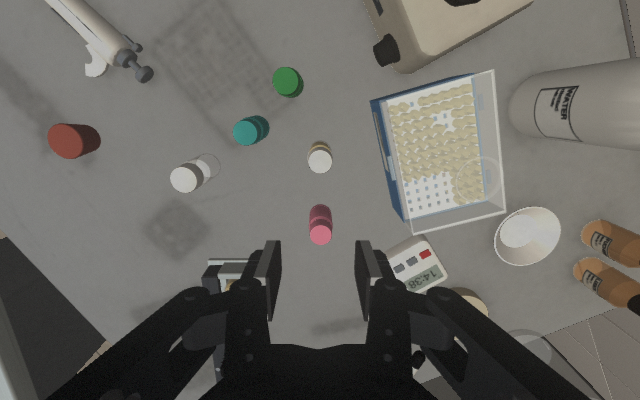

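The wrist view shows the amber slim vial's cap at (320,160). The pink vial is at (320,230), the teal at (250,130), the wide clear vial at (185,178), and the rack is to the right. The position agrees with the top view: (0.5925, 0.371).

```bash
python3 - <<'E'
from h import *
from cell import r
s=r.sense();go(s,[.5925,.3712,.10],1.598);go(s,[.5925,.3712,.054],1.598)
E
```

```text
shift [2.711 0.226 9.816] turn [ 0.   0.  -0.2]
shift [ 2.711  0.226 14.416] turn [ 0.   0.  -0.2]
```

>>> servo_tool --steps "1.2 0.15 3 0 0 -0.1 4; 2.7 0.22 6 0 0 -0.2 4; 2.7 0.22 9.5 0 0 -0.2 4; 2.7 0.22 12 0 0 -0.2 4; 2.7 0.22 14 0 0 -0.2 4; 2.7 0.22 14.35 0 0 -0.2 4; 2.7 0.22 14.35 0 0 -0.2 4; 2.7 0.22 14.35 0 0 -0.2 4"

```text
clock: 12.48
tool_pos: [0.5931, 0.3724, 0.0562]
tcp_rot: [2.189, 2.252, 0.004]
force: [-0.3, 0.3, 0.3]
opening: 0.04
grip_force: 0.0
```

```bash
python3 - <<'E'
from h import *
from cell import r
s=r.sense();print(s['clock'],s['tool_pos'],s['force']);go(s,[.5925,.3712,.054],1.598)
E
```

```text
12.475 [0.59309572 0.37244749 0.05622218] [-0.27097341  0.25647243  0.33175848]
shift [-0.123 -0.064  0.222] turn [ 0.13 -0.07  0.06]
```

>>> servo_tool --steps "-0.1 -0.06 0.2 0 0 0 4; -0.1 -0.06 0.2 0 0 0 3; -0.1 -0.06 0.2 0 0 0 2.6; -0.1 -0.06 0.2 0 0 0 2; -0.1 -0.06 0.2 0 0 0 2; -0.1 -0.06 0.2 0 0 0 2; -0.1 -0.06 0.2 0 0 0 2"

```text
clock: 13.35
tool_pos: [0.592, 0.3712, 0.0529]
tcp_rot: [2.19, 2.252, 0.001]
force: [0.5, 0.3, 2.8]
opening: 0.0222
grip_force: 59.1
```

```bash
python3 st.py; python3 - <<'E'
from h import *
from cell import r
s=r.sense();print(s['tool_pos'])
E
```

```text
13.35 foll -0.1627 y -0.0965 z 0.0529 Fx 0.29 Fy -0.5 Fz 2.75 0.0222 59.057709235930815
[0.59203308 0.37120509 0.05287698]
```

```bash
python3 - <<'E'
from h import *
from cell import r
s=r.sense();go(s,[.5002,.187,.155],1.598);go(s,[.5002,.187,.060],1.598)
E
```

```text
shift [-18.15   -9.693 -10.225] turn [ 0.04 -0.02  0.06]
shift [-18.154  -9.699  -0.725] turn [ 0.04 -0.02  0.06]
```

>>> servo_tool --steps "0 0 -1 0 0 0 2; 0 0 -4 0 0 0 2; 0 0 -7.5 0 0 0 2; 0 0 -10.2 0 0 0 2; 0 0 -10.2 0 0 0 2"

```text
clock: 13.98
tool_pos: [0.5927, 0.3717, 0.1579]
tcp_rot: [2.189, 2.252, 0.008]
force: [0.3, -0.9, 0.6]
opening: 0.0223
grip_force: 58.8
```

```bash
python3 st.py; python3 - <<'E'
from h import *
from cell import r
s=r.sense();go(s,[.5002,.187,.155],1.598)
c=r.camera("scene");w=r.camera("wrist")
p=proj(c,s['tool_pos']-[0,0,.02]).astype(int);print(p)
im=c['color'];x,y=np.clip(p-[35,40],0,[560,310]);
o=cv2.resize(im[y:y+90,x:x+75],None,fx=5,fy=5,interpolation=cv2.INTER_CUBIC)
q=cv2.resize(w['color'][100:330,200:440],None,fx=1.7,fy=1.7)
O=np.zeros((450,800,3),np.uint8);O[:o.shape[0],:o.shape[1]]=o;O[:q.shape[0],385:385+q.shape[1]]=q[:450]
cv2.imwrite('pics/lift.png',O)
E
```

```text
13.97 foll -0.1631 y -0.0973 z 0.1579 Fx -0.95 Fy -0.31 Fz 0.65 0.0223 58.78730423050001
shift [-18.198  -9.775   0.191] turn [ 0.28 -0.15  0.06]
[306 156]
```

View pics/lift.png

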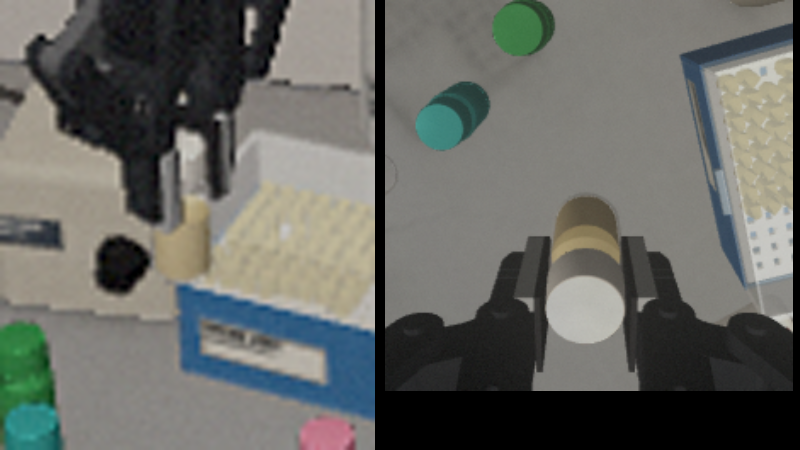

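The lifted vial hangs upright and centred between the pads: cap at (585,308) in the right crop, body straight below.

>>> servo_tool --steps "-2 -1.1 0 0 0 0 2; -6 -3.2 0 0 0 0 2; -10 -5.4 0 0 0 0 2; -14 -7.5 0 0 0 0 2; -17 -9.1 0 0 0 0 2; -18.1 -9.7 0 0 0 0 2; -18.15 -9.7 0 0 0 0 2; -18.15 -9.7 2 0 0 0 2; -18.15 -9.7 4 0 0 0 2; -18.15 -9.7 5.5 0 0 0 2; -18.15 -9.7 5.5 0 0 0 2; -18.15 -9.7 5.5 0 0 0 2"

```text
clock: 15.58
tool_pos: [0.5005, 0.1873, 0.1002]
tcp_rot: [2.189, 2.253, 0.002]
force: [-0.7, 0.7, 0.6]
opening: 0.0221
grip_force: 58.9
```

```bash
python3 st.py; python3 - <<'E'
from h import *
from cell import r
s=r.sense();print(s['tool_pos']);go(s,[.5002,.187,.060],1.598)
E
```

```text
15.57 foll 0.0187 y -0.0 z 0.1002 Fx 0.74 Fy 0.71 Fz 0.59 0.0221 58.94101620884612
[0.50049391 0.18732333 0.10016309]
shift [-0.033 -0.034  4.016] turn [ 0.06 -0.02  0.08]
```

>>> servo_tool --steps "-0.03 -0.04 1 0 0 0 2; -0.03 -0.04 2 0 0 0 2; -0.03 -0.04 2.5 0 0 0 2; -0.03 -0.04 2.8 0 0 0 2; -0.03 -0.04 3.1 0 0 0 2; -0.03 -0.04 3.1 0 0 0 2"

```text
clock: 16.32
tool_pos: [0.4996, 0.1866, 0.0684]
tcp_rot: [-2.19, -2.253, 0.0]
force: [0.1, -0.1, -0.6]
opening: 0.022
grip_force: 58.9
```

```bash
python3 st.py
```

```text
16.32 foll 0.0193 y 0.0009 z 0.0684 Fx -0.09 Fy -0.1 Fz -0.64 0.022 58.94092647009529
```

>>> servo_tool --steps "0 0.04 0.3 0 0 0 2; 0 0.04 0.6 0 0 0 2; 0 0.04 0.8 0 0 0 2; 0 0.04 0.9 0 0 0 2; 0 0.04 0.9 0 0 0 2"

```text
clock: 16.95
tool_pos: [0.5, 0.1867, 0.0594]
tcp_rot: [-2.19, -2.253, 0.0]
force: [-0.8, -0.8, 0.3]
opening: 0.0226
grip_force: 58.9
```

```bash
python3 st.py
```

```text
16.95 foll 0.0193 y 0.0005 z 0.0594 Fx -0.74 Fy 0.77 Fz 0.25 0.0226 58.94108756678179
```

>>> servo_tool --steps "0 0 0.06 0 0 0 2.2; 0 0 0.06 0 0 0 2.4; 0 0 0.06 0 0 0 2.8; 0 0 0.06 0 0 0 3.6; 0 0 0.06 0 0 0 3.8; 0 0 -2 0 0 0 3.8; 0 0 -5 0 0 0 3.8; 0 0 -9 0 0 0 3.8; -2 0 -12 0 0 0 3.8; -5 0 -12.3 0 0 0 3.8;-5 0 -12.3 0 0 0 3.8;-5 0 -12.3 0 0 0 3.8"

```text
clock: 18.45
tool_pos: [0.5013, 0.137, 0.1822]
tcp_rot: [-2.19, -2.252, 0.0]
force: [-0.3, -0.2, 0.1]
opening: 0.0378
grip_force: 0.0
```

```bash
python3 st.py; python3 - <<'E'
from h import *
from cell import r
import pickle
s=r.sense();c=r.camera("wrist");t=r.camera("scene");pickle.dump((s,c),open('w4.pkl','wb'));print(s['tool_pos'])
o=cv2.resize(t['color'][215:325,305:425],None,fx=3,fy=3,interpolation=cv2.INTER_CUBIC)
q=cv2.resize(c['color'][50:260,260:380],None,fx=2.8,fy=2.8)
O=np.zeros((590,720,3),np.uint8);O[:o.shape[0],:o.shape[1]]=o;O[:q.shape[0],370:370+q.shape[1]]=q
cv2.imwrite('pics/placed.png',O)
E
```

```text
18.45 foll 0.069 y 0.0006 z 0.1822 Fx -0.21 Fy 0.28 Fz 0.09 0.0378 0.0
[0.50126504 0.13696641 0.18215405]
```

View pics/placed.png

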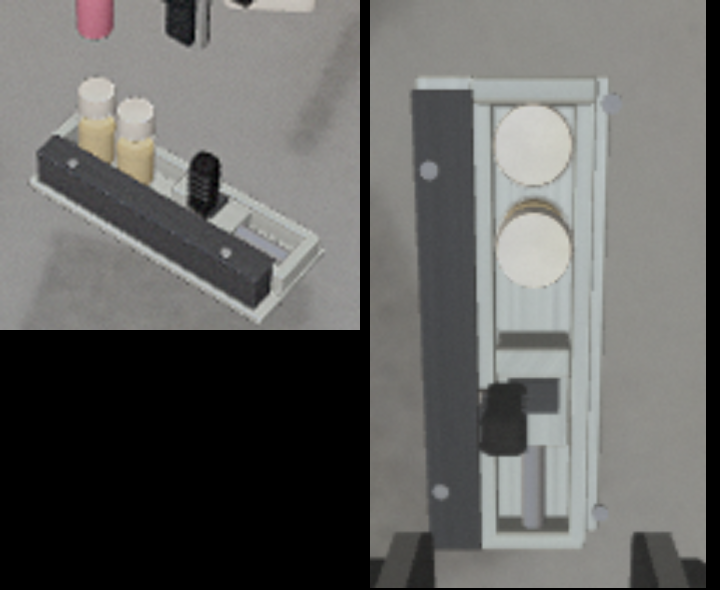

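Both vials stand upright in the lane, caps at (533,145) and (533,248) in the crop. The knob is still caught at about (505,420). I regrip the knob.

```bash
python3 - <<'E'
from h import *
from cell import r
s=r.sense();go(s,[.4929,.1303,.12],1.598);go(s,[.4929,.1303,.0615],1.598)
E
```

```text
shift [-0.677 -0.843  6.201] turn [-0.05 -0.01  0.11]
shift [-0.678 -0.838 12.051] turn [-0.05 -0.01  0.11]
```

>>> servo_tool --steps "-0.4 -0.5 2 0 0 0.1 3.8; -0.68 -0.84 6 0 0 0.1 3.8; -0.68 -0.84 9 0 0 0.1 3.8; -0.68 -0.84 11 0 0 0.1 3.8; -0.68 -0.84 12 0 0 0.1 3.8; -0.68 -0.84 12 0 0 0.1 3.8; -0.68 -0.84 12 0 0 0.1 3.8"

```text
clock: 19.42
tool_pos: [0.4938, 0.1299, 0.0635]
tcp_rot: [2.191, 2.25, 0.002]
force: [-0.8, 0.6, 0.8]
opening: 0.038
grip_force: 0.0
```

```bash
python3 st.py;python3 - <<'E'
from h import *
from cell import r
s=r.sense();go(s,[.4929,.1303,.0615],1.598)
E
```

```text
19.43 foll 0.0759 y 0.0082 z 0.0635 Fx 0.62 Fy 0.76 Fz 0.81 0.038 0.0
shift [ 0.041 -0.091  0.201] turn [ 0.1  -0.02 -0.03]
```

>>> servo_tool --steps "0.03 -0.09 0.2 0 0 0 3.8; 0.03 -0.09 0.2 0 0 0 2.5; 0.03 -0.09 0.2 0 0 0 1.8; 0.03 -0.09 0.2 0 0 0 1; 0.03 -0.09 0.2 0 0 0 1; 0.03 -0.09 0.2 0 0 0 1; 0.03 -0.09 0.2 0 0 0 1"

```text
clock: 20.3
tool_pos: [0.4924, 0.1299, 0.0608]
tcp_rot: [2.192, 2.251, 0.001]
force: [-0.5, -0.3, 4.7]
opening: 0.0132
grip_force: 58.8
```

```bash
python3 st.py
```

```text
20.3 foll 0.0758 y 0.0096 z 0.0608 Fx -0.25 Fy 0.54 Fz 4.73 0.0132 58.77431273460388
```

>>> servo_tool --steps "-0.1 0 0 0 0 0 1; -0.2 0 0 0 0 0 1; -0.3 0 0 0 0 0 1; -0.3 0 0 0 0 0 1"

```text
clock: 20.8
tool_pos: [0.4925, 0.1281, 0.0608]
tcp_rot: [-2.19, -2.25, -0.004]
force: [-2.1, 6.2, 2.8]
opening: 0.0133
grip_force: 58.9
```

```bash
python3 st.py
```

```text
20.8 foll 0.0776 y 0.0096 z 0.0608 Fx 6.25 Fy 1.94 Fz 2.77 0.0133 58.85897934436798
```

>>> servo_tool --steps "-0.1 0 0 0 0 0 1; -0.1 0.1 0 0 0 0 1; -0.1 0.2 0 0 0 0 1; -0.1 0.3 0 0 0 0 1; -0.1 0.3 0 0 0 0 1"

```text
clock: 21.42
tool_pos: [0.4956, 0.1273, 0.0608]
tcp_rot: [-2.19, -2.25, -0.004]
force: [0.3, 6.4, 2.8]
opening: 0.013
grip_force: 58.8
```

```bash
python3 st.py
```

```text
21.43 foll 0.0785 y 0.0065 z 0.0608 Fx 6.44 Fy -0.43 Fz 2.76 0.013 58.84020924568176
```

>>> servo_tool --steps "0 0.15 0 0 0 0 1; 0 0.3 0 0 0 0 1; 0 0.45 0 0 0 0 1; 0 0.57 0 0 0 0 1; 0 0.57 0 0 0 0 1"

```text
clock: 22.05
tool_pos: [0.5014, 0.1274, 0.0608]
tcp_rot: [-2.19, -2.25, -0.004]
force: [0.7, 7.4, 3.0]
opening: 0.0129
grip_force: 58.8
```

```bash
python3 st.py
```

```text
22.05 foll 0.0786 y 0.0007 z 0.0608 Fx 7.38 Fy -0.89 Fz 3.0 0.0129 58.83770763874054
```

>>> servo_tool --steps "0.2 0.02 0 0 0 0 1; 0.5 0.02 0 0 0 0 1; 0.8 0.02 0 0 0 0 1; 1.1 0.02 0 0 0 0 1; 1.4 0.02 0 0 0 0 1; 1.7 0.02 0 0 0 0 1; 2 0.02 0 0 0 0 1; 2.3 0.02 0 0 0 0 1; 2.5 0.02 0 0 0 0 1; 2.7 0.02 0 0 0 0 1; 2.8 0.02 0 0 0 0 1; 2.9 0.02 0 0 0 0 1; 3 0.02 0 0 0 0 1; 3 0.02 0 0 0 0 1"

```text
clock: 23.8
tool_pos: [0.5007, 0.1565, 0.0608]
tcp_rot: [-2.192, -2.251, -0.001]
force: [-1.6, 5.5, 4.9]
opening: 0.0128
grip_force: 59.0
```

```bash
python3 st.py
```

```text
23.8 foll 0.0495 y 0.0006 z 0.0608 Fx 5.59 Fy 1.45 Fz 4.9 0.0128 58.98421883583069
```

>>> servo_tool --steps "0.1 0 0 0 0 0 1; 0.2 0 0 0 0 0 1; 0.3 0 0 0 0 0 1; 0.4 0 0 0 0 0 1; 0.4 0 0 0 0 0 1"

```text
clock: 24.42
tool_pos: [0.5008, 0.1588, 0.0608]
tcp_rot: [2.191, 2.248, -0.002]
force: [-0.9, -3.0, 6.6]
opening: 0.0129
grip_force: 59.1
```

```bash
python3 st.py
```

```text
24.43 foll 0.0472 y 0.0004 z 0.0608 Fx -2.94 Fy 0.95 Fz 6.6 0.0129 59.14771020412445
```

>>> servo_tool --steps "-0.05 0 0 0 0 0 1; -0.05 0 0 0 0 0 1; -0.05 0 0 0 0 0 1.4; -0.05 0 0 0 0 0 2; -0.05 0 0 0 0 0 3.5; -0.05 0 0 0 0 0 3.8; -0.05 0 -3 0 0 0 3.8; -0.05 0 -7 0 0 0 3.8; -2.5 0 -11 0 0 0 3.8; -5 0 -12 0 0 0 3.8; -5 0 -12 0 0 0 3.8"

```text
clock: 25.8
tool_pos: [0.5022, 0.1092, 0.1816]
tcp_rot: [2.193, 2.247, 0.003]
force: [-0.6, 0.4, -0.2]
opening: 0.038
grip_force: 0.0
```

```bash
python3 st.py; python3 - <<'E'
from h import *
from cell import r
s=r.sense();c=r.camera("wrist");t=r.camera("scene");print(s['tool_pos'])
o=cv2.resize(t['color'][215:325,305:425],None,fx=3,fy=3,interpolation=cv2.INTER_CUBIC)
q=cv2.resize(c['color'][50:260,260:380],None,fx=2.8,fy=2.8)
O=np.zeros((590,720,3),np.uint8);O[:o.shape[0],:o.shape[1]]=o;O[:q.shape[0],370:370+q.shape[1]]=q
cv2.imwrite('pics/end.png',O)
E
```

```text
25.8 foll 0.0968 y 0.0004 z 0.1816 Fx 0.45 Fy 0.62 Fz -0.25 0.038 0.0
[0.50223608 0.10919954 0.18155166]
```

View pics/end.png

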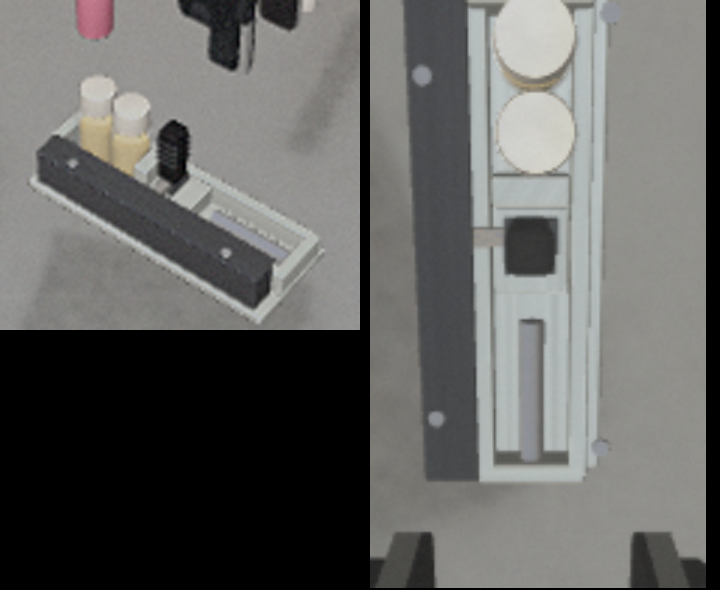

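The two vials stand upright against the front stop, caps at (535,38) and (535,132). The follower rests on them with the knob centred at (530,245), and the gripper is clear.

```bash
python3 -c "
from cell import r
print(r.finish_job())"
```

```text
the job is handed in; nothing more can be done
None
```

The slim vial stands upright behind the loaded one, the follower rests against both, and the knob is released and centred; I handed the job in at about 26 s, never having touched the wide vial, stopper or timer.

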